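Seat the vial block in the shaker and hold the short-mix key

TASK

Lift the aluminium block that carries the six capped vials, lower it upright (do not drop it) into the rectangular well on top of the block shaker until it sits fully home, and let go of it. Only then press the wide short-mix key on the shaker's sloping front panel all the way in and hold it there: the shaker mixes only while that key is held, so keep it in without a break for at least three seconds and finish with it still held in, the block still home and your hand off it. Press firmly but do not force the key (a few newtons do it, never more than 40 N), leave the shaker's two small round keys unpressed, and leave the empty block and everything else on the bench where they are.

Things in the scene. Friction and masses are not known exactly. Their poses are not given: they have to be found in the camera images.
- shaker: Fixed grey block shaker 238 (x) x 190 (y) x 105 mm high. Origin: centre of footprint at bench height; z up, -x front, +y left. Aluminium platform on top, 105 mm high, with the well. In front a panel slopes 18 degrees, 98 down to 70 mm high: upper row a display and two knobs (26 mm across, 14 mm high, 66 mm either side of the middle), lower row a wide key in the middle and two small round keys.
- well_floor (a point): Centre of the well's flat floor, 75 mm above the bench, 35 mm behind (+x of) the shaker's origin; axes as the shaker's. The well is a rectangular blind hole 48 mm (x) by 64 mm (y), 30 mm deep, vertical walls, 2 mm chamfer at the mouth. It takes a block with 1 mm play each side, either way round (half turn).
- well_mouth (a point): Centre of the mouth of the well, level with the platform top, 30 mm straight above well_floor. Axes as the shaker's.
- mix_key (a joint): Travel of the wide short-mix key, in m: 0 out, 0.006 fully in. Spring return: begins to move at 2 N and needs about 7 N along its axis when fully in. It springs out when let go.
- key_top (a point): Centre of the top of the wide short-mix key, moving with it. Plain white bar key, 22 mm (x, up the slope) by 40 mm (y, across), standing 12 mm out of the panel when out, 6 mm when in. z points out of the panel, up and to the front, 18 degrees from vertical; it is pressed along -z. When out it lies 106 mm in front of the shaker's origin, 89 mm above the bench.
- left_key (a joint): Travel of the small round key (14 mm across, 8 mm high) 58 mm to the left (+y) of the wide key's middle, in m: 0 out, 0.005 in. Not to be pressed.
- right_key (a joint): Travel of the same small round key 58 mm to the right (-y) of the wide key's middle, in m: 0 out, 0.005 in. Not to be pressed.
- vial_block: Loose aluminium block with six amber vials with black caps (2 x 3) in it: 46 mm (x) by 62 mm (y) by 64 mm high, caps to 80 mm; lowest 4 mm inset 1.5 mm all round. About 0.42 kg. Origin: centre of underside, z up. Caps stand 5 mm or more inside the sides, so it can be gripped on opposite sides. Home in the well it stands 34 mm proud. Left or right of the shaker at the start.
- spare_block: The empty aluminium block: same outside size (46 x 62 x 64 mm) and foot, but with two wide open holes in the top and no vials. Origin: centre of its underside. It stands on the other side of the shaker. Bystander.
- resist_bottle: Amber bottle with black cap, 60 mm across, 130 mm high, behind on the left. Origin: centre of its underside. Bystander.
- wafer_box: Flat round grey wafer container, 118 mm across, 16 mm high, behind on the right. Origin: centre of its underside. Bystander.
- beaker: Small glass beaker, 56 mm across, 70 mm high, near the robot on the left. Origin: centre of its underside. Bystander.
- timer: White lab timer lying flat, 55 x 70 x 21 mm, near the robot on the right. Origin: centre of its underside. Bystander.
- wash_bottle: White squeeze bottle with a bent spout, 68 mm across, 215 mm high, far right. Origin: centre of its underside. Bystander.

How it is judged:
By the outcome, as a careful person would: the job done as asked, in the order asked, and still so for the second after the job is handed in, while the arm keeps its last pose, push and grip.
It also fails if it takes over 61 s, if anything falls off the work surface, if the arm or the gripper's body presses on something with over 40 N, if the wrist force passes 120 N, or if a joint passes its speed limit or range.

ROBOT

A 6-joint arm with a two-finger parallel gripper is mounted at the origin on the work surface. World frame = base frame: x ahead of the robot, y to its left, z up, the work surface at z = 0. Lengths are in m, angles in rad, forces in N, time in s.
With the tool pointing down it reaches from about 0.275 to 0.825 m from the base axis. Payload 5.2 kg.
Tool frame: the origin (TCP) lies at the centre of the arm's flange, where the gripper is bolted on; the fingertips stand 186 mm ahead of it and the grasp point (between the pads) lies 167 mm ahead of it; z points along the fingers, x is the direction in which the jaws open and shut, and the axes are right-handed (so a half turn about z gives the same grasp; the last joint's range is limited). The gripper opens to 93 mm and grips with 3 to 60 N. Pads are 15 mm wide; open, the fingers measure 128 mm over their backs; the gripper's body (75 mm by 188 mm) begins 65 mm behind the grasp point.
Start: joints at [0.906, 0.259, 1.535, -0, 1.348, -0.203], TCP at [0.245, 0.492, 0.405] pointing down, gripper open.
Joint ranges: [-3.14, 3.14], [-0.91, 2.08], [0.19, 2.58], [-1.22, 4.36], [0.22, 2.71], [-3.12, 3.12]. Speed limits (rad/s): [2.57, 2.57, 3.14, 3.14, 3.14, 3.14].

INTERFACE

Orientations are given as a unit quaternion [w, x, y, z].
In Python, from rig import sensors, capture, ctrl gives the robot as it stands. The module is installed in compiled form; this text tells all that it offers.
- The arm moves only by the shell command python3 -m creep 'ROWS' [OPENING] [FORCE]. ROWS is a JSON object of lists of equal length, an entry for each row: "offset": the shift along the tool's x, y, z in m, a list of three; "roll": the turn about the tool's z in rad. A call has 1 to 20 rows; each row shifts and turns the pose as measured when the row begins, along the tool's axes as they then stand; what a row does not reach is not made up. A row lasts 1/10 s, in which the tool goes at most 50 mm and 8.59 degrees, less where a joint would pass 70% of its speed; a pose out of reach is approached as far as the arm can. A call is refused whole if a number of a shift passes 0.05 or a number of a turn 0.15, either way. A call with a gripper value outside its range is refused whole. OPENING is the closure, from 0 (fully open) to 1 (shut), set as the call begins (- or left out, the last holds). The fingers move at their own pace and stop on an object; FORCE is the grip in N (left out, the last holds). Time passes only in rows, so rows that do not move let the fingers close. It gives the time, the measured TCP pose, the force and the opening at its end, in the units of the state.
- sensors.get_obs(): the state, without advancing time (a new reading comes with each control period).
- capture(name): name is "side" or "top"; returns a dict with "img" (400x640x3 uint8, red, green, blue), "z_map" (400x640 float32, m along the optical axis (not along the pixel's ray), 0 where there is no reading), "fx", "fy", "cx", "cy" (pixels), "D" ([k1, k2, p1, p2, k3] as OpenCV has them; the pictures are not rectified), "world_from_camera" (4x4, takes a point from camera to world coordinates). Camera axes: x right, y down, z forward; pixel columns grow to the right and rows downward; lengths in m; the calibration is good to about 2 mm. A picture is of the moment at which its call begins.
- ctrl.close_job(): hands the job in, once; it reports no verdict.
The state is a dict: "time_s": time; "joint_positions": joint angles; "joint_vel": joint speeds; "tau": joint torques, N m; "tcp_pos": TCP position; "ee_rot": TCP orientation; "ft_force": force on the tool from outside, world axes, zero at the start; "wrist_torque": the same for the moment, N m; "opening": opening from 0.0 (shut) to 1.0 (fully open).
Only numpy, scipy, OpenCV 4.12 (cv2) and the standard library are available. Lean on these libraries where they do the work, as an engineer would, in place of code of your own. Each camera call takes 0.05 s, during which the arm holds its last target.

## Working session

There is one attempt and no reset: what is moved stays moved. The work goes in short steps, Python scripts to look and compute and a shell command to move; the robot and the scene stay as the last step left them, time stands still between calls to the robot, and variables do not carry over. Pictures are saved under pics/ and viewed, and the job is handed in when it is done.

```bash
mkdir -p pics; python3 - <<'E'
from rig import sensors, capture
import cv2, numpy as np
print(sensors.get_obs())
for n in("side","top"):
    c=capture(n); cv2.imwrite(f"pics/{n}0.png",c["img"][...,::-1]); np.savez(f"{n}0.npz",**c)
    print(n,c["fx"],c["fy"],c["cx"],c["cy"],c["D"]);print(np.round(c["world_from_camera"],4))
E
```

```text
{'time_s': 0.0, 'joint_positions': array([ 9.06218401e-01,  2.59318516e-01,  1.53605929e+00, -2.49570707e-05,
        1.34799895e+00, -2.02816578e-01]), 'joint_vel': array([0.0007931 , 0.00022821, 0.00079615, 0.0007427 , 0.00035587,
       0.0006124 ]), 'tau': array([-8.04092779e-04, -4.37319124e+01, -2.84002143e+01,  7.15212361e-02,
        4.16599901e-02, -1.49109801e-04]), 'tcp_pos': array([0.2448963 , 0.49223142, 0.40394014]), 'ee_rot': array([ 3.18731638e-04,  8.50152801e-01,  5.26535297e-01, -8.33259552e-04]), 'ft_force': array([-0.15769189, -0.10108093,  1.25316592]), 'wrist_torque': array([-0.02604596, -0.01497803,  0.038971  ]), 'opening': 1.0008339639652968}
side 414.29117539888483 414.29117539888483 317.26046611335187 199.69113903469582 [0.02620685 0.         0.         0.         0.        ]
[[ 0.8779 -0.2756  0.3916  0.1604]
 [-0.4788 -0.4947  0.7253 -0.7979]
 [-0.0062 -0.8242 -0.5663  0.6564]
 [ 0.      0.      0.      1.    ]]
top 396.0421814565931 396.0421814565931 315.76012254001176 200.1924979324267 [-0.06534167  0.          0.          0.          0.        ]
[[-0.0128 -0.9876  0.1562  0.3499]
 [-0.9999  0.0136  0.0042 -0.0342]
 [-0.0063 -0.1562 -0.9877  1.2056]
 [ 0.      0.      0.      1.    ]]
```

View pics/side0.png

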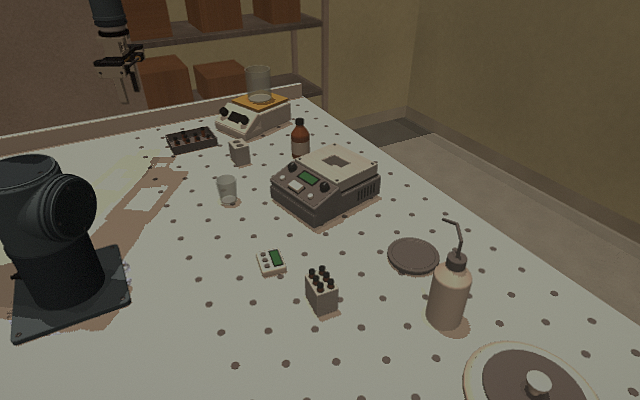

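View pics/top0.png

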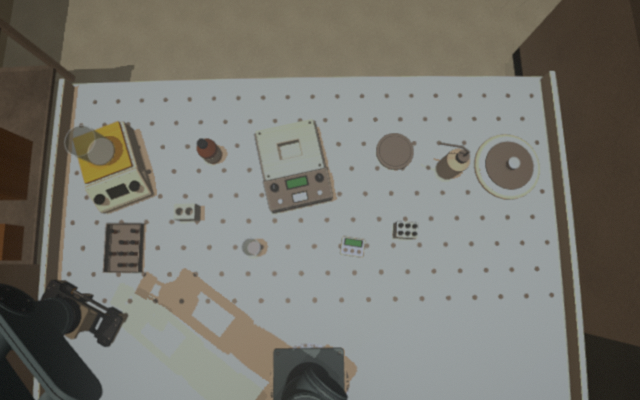

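The vial block is on the right, at top (405,230) and side (321,290). The shaker is at top (293,165), yawed a little. The spare block is at top (187,212). Next I'll measure.

```bash
cat > h.py <<'E'
import numpy as np, cv2
def cloud(c):
    K=np.array([[c["fx"],0,c["cx"]],[0,c["fy"],c["cy"]],[0,0,1.]])
    v,u=np.mgrid[0:400,0:640]
    p=cv2.undistortPoints(np.stack([u,v],-1).reshape(-1,1,2).astype(float),K,c["D"]).reshape(400,640,2)
    z=c["z_map"].astype(float); P=np.dstack([p*z[...,None],z]); T=c["world_from_camera"]
    W=P@T[:3,:3].T+T[:3,3]; W[z==0]=np.nan
    return W
def rect(xy):
    (cx,cy),(w,h),a=cv2.minAreaRect(xy.astype(np.float32)); return cx,cy,w,h,a
E
python3 - <<'E'
from h import *
for n in("top","side"):
    c=np.load(n+"0.npz"); W=cloud(c); x,y,z=W[...,0],W[...,1],W[...,2]
    bench=(abs(z)<.02)&(x>.2)&(x<.8)&(abs(y)<.5); print(n,"bench z",np.nanmedian(z[bench]))
    uv=[(405,230),(187,212),(293,165),(289,150),(300,197)] if n=="top" else [(321,290),(239,153),(335,160),(295,187)]
    for u,v in uv: print((u,v),W[v,u].round(4))
    # shaker platform
    m=(abs(z-.105)<.008)&(x>.4)&(x<.9)&(abs(y)<.25)
    print("plat",m.sum(),np.array(rect(W[m][:,:2])).round(4), np.median(z[m]))
    b=W[405 if 0 else (230 if n=="top" else 290),405 if n=="top" else 321]
    m=(np.hypot(x-b[0],y-b[1])<.08)&(z>.05)
    q=W[m];print("block",len(q),np.array(rect(q[:,:2])).round(4),q[:,2].max())
    m2=m&(abs(z-.064)<.006);q=W[m2];print("top face",len(q),np.array(rect(q[:,:2])).round(4))
    m3=m&(z>.072);q=W[m3];print("caps",len(q),np.array(rect(q[:,:2])).round(4),q.mean(0))
im=cv2.imread("pics/side0.png");cv2.imwrite("pics/s_crop.png",np.hstack([cv2.resize(im[130:240,250:400],(450,330),interpolation=2),cv2.resize(im[250:330,280:370],(338,300),interpolation=2)[:330] if 0 else cv2.resize(im[250:330,285:365],(330,330),interpolation=2)]))
im=cv2.imread("pics/top0.png");cv2.imwrite("pics/t_crop.png",np.hstack([cv2.resize(im[115:215,245:345],(400,400),interpolation=2),cv2.resize(im[205:255,380:430],(400,400),interpolation=2)]))
E
```

```text
top bench z 0.0006573053098311021
(405, 230) [ 0.4398 -0.2866  0.0623]
(187, 212) [0.5037 0.3563 0.0409]
(293, 165) [0.6272 0.0343 0.1029]
(289, 150) [0.6808 0.0479 0.0721]
(300, 197) [0.5376 0.0158 0.0816]
plat 2905 [ 0.6572  0.0429  0.1873  0.1784 11.8339] 0.10532312542577005
block 359 [ 4.39900e-01 -2.90500e-01  6.22000e-02  4.64000e-02  8.79321e+01] 0.08595906860816793
top face 242 [ 4.39900e-01 -2.90600e-01  6.19000e-02  4.64000e-02  8.80543e+01]
caps 105 [ 4.40600e-01 -2.91200e-01  5.30000e-02  3.31000e-02  8.55999e+01] [ 0.44092938 -0.29107823  0.08000294]
side bench z 0.00025510124576699766
(321, 290) [ 0.4284 -0.3136  0.0675]
(239, 153) [nan nan nan]
(335, 160) [0.6922 0.0803 0.0872]
(295, 187) [0.5329 0.011  0.0856]
plat 1926 [ 0.6566  0.0413  0.1884  0.1833 12.5664] 0.1049061024154525
block 748 [ 4.41100e-01 -2.90600e-01  6.37000e-02  4.64000e-02  8.62679e+01] 0.08265976473421843
top face 380 [ 4.4130e-01 -2.9070e-01  6.3900e-02  4.6000e-02  8.5404e+01]
caps 247 [ 4.41800e-01 -2.89400e-01  5.26000e-02  3.44000e-02  8.44013e+01] [ 0.44069547 -0.29181243  0.07860222]
```

View pics/t_crop.png

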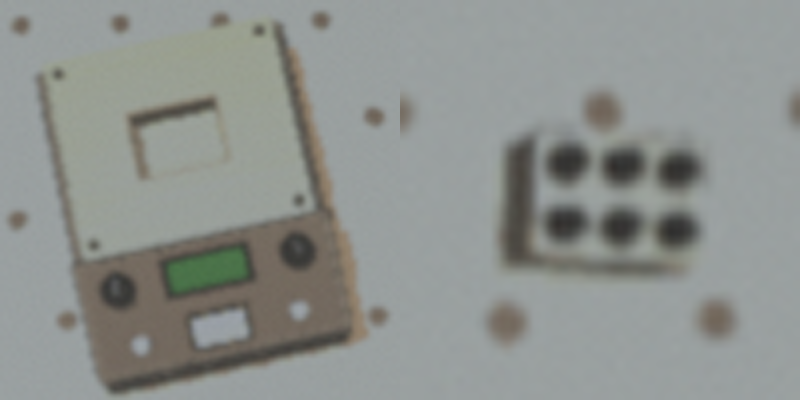

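View pics/s_crop.png

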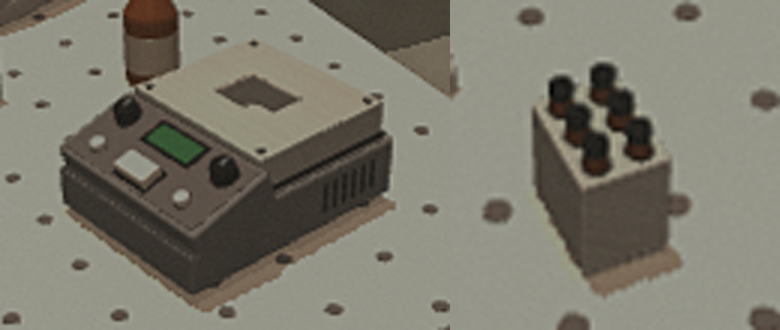

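```bash
cat > fit.py <<'E'
from h import *
from scipy.optimize import minimize
def rays(c):
    K=np.array([[c["fx"],0,c["cx"]],[0,c["fy"],c["cy"]],[0,0,1.]])
    v,u=np.mgrid[0:400,0:640]
    p=cv2.undistortPoints(np.stack([u,v],-1).reshape(-1,1,2).astype(float),K,c["D"]).reshape(400,640,2)
    T=c["world_from_camera"]; d=np.dstack([p,np.ones((400,640))])@T[:3,:3].T
    return T[:3,3],d
def predict(o,d,pose,hf,zmax):
    zs=np.arange(zmax,-.0005,-.001)
    t=(zs[None]-o[2])/d[:,2:3]; X=o[0]+t*d[:,0:1]-pose[0]; Y=o[1]+t*d[:,1:2]-pose[1]
    c,s=np.cos(pose[2]),np.sin(pose[2]); h=hf(c*X+s*Y,-s*X+c*Y)
    hit=h>=zs[None]; hit[:,-1]=True
    return t[np.arange(len(t)),hit.argmax(1)]   # camera z
def fit(c,hf,pose0,R,zmax,sel,clip=.01,extra=0):
    W=cloud(c); o,d=rays(c)
    m=(np.hypot(W[...,0]-pose0[0],W[...,1]-pose0[1])<R)&sel(W)
    d=d[m]; zo=c["z_map"][m]
    def cost(p):
        f=(lambda x,y:hf(x,y,*p[3:]))
        e=predict(o,d,p[:3],f,zmax)-zo
        return np.minimum(abs(e),clip).mean()*1e3
    best=None
    for k in range(4):
        st=np.array(pose0)+np.random.default_rng(k).normal(0,.002,len(pose0))*([1,1,5]+[1]*(len(pose0)-3))
        S=np.vstack([st]+[st+np.eye(len(st))[i]*(.004 if i!=2 else .04) for i in range(len(st))])
        r=minimize(cost,st,method="Nelder-Mead",options=dict(initial_simplex=S,xatol=1e-5,fatol=1e-4,maxiter=300))
        if best is None or r.fun<best.fun: best=r
    return best,m.sum()
def well(x,y):   # origin at well centre
    return np.where((abs(x)<.024)&(abs(y)<.032),.075,
      np.where((abs(x)<.026)&(abs(y)<.034),.105-np.maximum(.026-np.maximum(abs(x),0) if 0 else 0,0)-np.minimum(.002,np.maximum(0,np.minimum(.026-abs(x),.034-abs(y)))),.105))
def block(x,y): return np.where((abs(x)<.023)&(abs(y)<.031),.064,0)
def plat(x,y,w=.094,b=.084): return np.where((abs(y)<w)&(x<b),well(x,y),0)
E
python3 - <<'E'
from fit import *
for n in("top","side"):
    c=np.load(n+"0.npz")
    r,k=fit(c,well,[.685,.049,.21],.055,.108,lambda W:W[...,2]<.12); print(n,"well",k,r.x.round(4),r.fun)
    def sel(W):
        a=.21;X=W[...,0]-.685;Y=W[...,1]-.049; return (np.cos(a)*X+np.sin(a)*Y>-.04)&(W[...,2]>.09)|(np.hypot(X,Y)<.06)
    r,k=fit(c,plat,[.685,.049,.21,.094,.084],.13,.108,sel); print(n,"plat",k,r.x.round(4),r.fun)
    r,k=fit(c,block,[.4405,-.2905,-.05],.055,.066,lambda W:W[...,2]<.069); print(n,"block",k,r.x.round(4),r.fun)
E
```

```text
top well 1099 [0.6742 0.0464 0.2111] 1.8588004166127672
top plat 2184 [0.6742 0.0464 0.2107 0.0948 0.0936] 1.8604164921257307
top block 906 [ 0.4405 -0.2914 -0.0806] 1.8971599934546428
side well 617 [0.6744 0.0473 0.2346] 1.9220225061158227
side plat 1354 [0.6743 0.0479 0.2116 0.0852 0.0889] 1.8290610828182816
side block 1921 [ 0.4418 -0.2894 -0.087 ] 1.3670806925577728
```

```bash
cat > go.py <<'E'
# usage: go.py x y z phi : tool-frame offset to target TCP, and roll, from the measured state
import sys,numpy as np
from rig import sensors
from scipy.spatial.transform import Rotation as Rn
s=sensors.get_obs();q=s["ee_rot"];R=Rn.from_quat([q[1],q[2],q[3],q[0]]).as_matrix()
phi=np.arctan2(R[1,0],R[0,0])
print("t",round(s["time_s"],2),"tcp",s["tcp_pos"].round(4),"phi",phi.round(4),"tilt",R[:2,2].round(4),"F",s["ft_force"].round(1),"M",s["wrist_torque"].round(2),"op",round(s["opening"],3),"grasp",(s["tcp_pos"]+.167*R[:,2]).round(4))
if len(sys.argv)>1:
    t=np.array(list(map(float,sys.argv[1:5])))
    print("tool offset mm",(R.T@(t[:3]-s["tcp_pos"])*1e3).round(1),"roll",round(phi-t[3],4))
E
python3 -m creep '{"offset":[[0,0,0],[0,0,0],[0,0,0]],"roll":[-0.126,-0.126,-0.126]}' 0; python3 go.py .441 -.2905 .40 1.488
```

```text
time_s: 0.4
tcp_pos: [0.2447, 0.4919, 0.4025]
ee_rot: [0.0, 0.732, 0.681, -0.002]
ft_force: [-0.1, -0.1, 0.1]
opening: 1.0
t 0.4 tcp [0.2447 0.4919 0.4025] phi 1.4989 tilt [-0.003  -0.0039] F [-0.1 -0.1  0.1] M [0.04 0.01 0.01] op 1.0 grasp [0.2442 0.4913 0.2355]
tool offset mm [-766.3  252.     4.9] roll 0.0109
```

```bash
python3 -m creep '{"offset":[[-0.045,0.015,0],[-0.045,0.015,0],[-0.045,0.015,0],[-0.045,0.015,0],[-0.045,0.015,0],[-0.045,0.015,0],[-0.045,0.015,0],[-0.045,0.015,0],[-0.045,0.015,0],[-0.045,0.015,0]],"roll":[0.01,0,0,0,0,0,0,0,0,0]}'; python3 go.py .441 -.2905 .35 1.488
```

```text
time_s: 1.4
tcp_pos: [0.3606, 0.0211, 0.4005]
ee_rot: [0.0, 0.73, 0.684, -0.004]
ft_force: [1.5, -0.0, -0.9]
opening: 0.998
t 1.4 tcp [0.3606 0.0211 0.4005] phi 1.506 tilt [-0.0046 -0.0054] F [ 1.5 -0.  -0.9] M [ 0.   -0.05  0.04] op 0.998 grasp [0.3599 0.0202 0.2335]
tool offset mm [-305.5  100.6   51.8] roll 0.018
```

```bash
python3 -m creep '{"offset":[[-0.045,0.015,0],[-0.045,0.015,0],[-0.045,0.015,0],[-0.045,0.015,0.01],[-0.045,0.015,0.01],[-0.04,0.015,0.01],[-0.03,0.008,0.01],[-0.01,0.003,0.01],[0,0,0]],"roll":[0.006,0.006,0.006,0,0,0,0,0,0]}'; python3 go.py .441 -.2905 .28 1.488
```

```text
time_s: 2.3
tcp_pos: [0.4357, -0.3099, 0.3479]
ee_rot: [0.0, 0.74, 0.673, -0.003]
ft_force: [-0.3, 1.0, 0.4]
opening: 0.999
t 2.3 tcp [ 0.4357 -0.3099  0.3479] phi 1.4769 tilt [-0.0039 -0.004 ] F [-0.3  1.   0.4] M [ 0.04 -0.   -0.02] op 0.999 grasp [ 0.435  -0.3106  0.1809]
tool offset mm [20.1  3.7 67.8] roll -0.0111
```

```bash
sed -i 's/t\[:3\]-s\["tcp_pos"\]/t[:3]-s["tcp_pos"]-.167*R[:,2]/; s/target TCP/target GRASP POINT/' go.py
python3 -m creep '{"offset":[[0.01,0.002,0.01],[0.01,0.002,0.015],[0,0,0.015],[0,0,0.01],[0,0,0]],"roll":[-0.006,-0.005,0,0,0]}'; python3 go.py .441 -.2905 .09 1.488
python3 - <<'E'
from rig import capture
import cv2,numpy as np
ims=[]
for n,(a,b,c,d) in dict(side=(210,350,250,410),top=(180,280,350,460)).items():
    c_=capture(n); np.savez(f"{n}1.npz",**c_); im=c_["img"][a:b,c:d,::-1]; ims.append(cv2.resize(im,(400,400),interpolation=2))
cv2.imwrite("pics/p1.png",np.hstack(ims))
E
```

```text
time_s: 2.8
tcp_pos: [0.441, -0.2803, 0.296]
ee_rot: [-0.001, 0.734, 0.68, -0.002]
ft_force: [-0.0, 0.8, -0.6]
opening: 0.999
t 2.8 tcp [ 0.441  -0.2803  0.296 ] phi 1.4942 tilt [-0.0045 -0.0002] F [-0.   0.8 -0.6] M [0.05 0.01 0.02] op 0.999 grasp [ 0.4403 -0.2803  0.129 ]
tool offset mm [-10.1   1.7  39. ] roll 0.0062
```

View pics/p1.png

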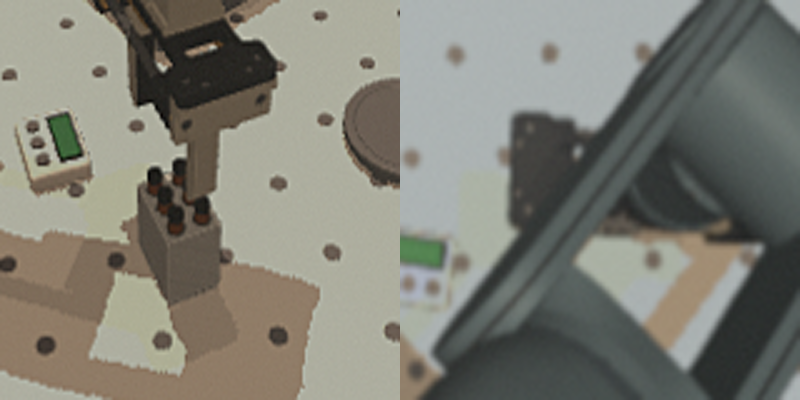

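```bash
python3 -m creep '{"offset":[[-0.005,0.001,0],[-0.004,0.001,0],[0,0,0],[0,0,0]],"roll":[0.005,0,0,0]}'; python3 go.py .441 -.2905 .09 1.488
python3 - <<'E'
from rig import capture,sensors
import cv2,numpy as np
from scipy.spatial.transform import Rotation as Rn
c=capture("side");np.savez("side2.npz",**c)
s=sensors.get_obs();q=s["ee_rot"];R=Rn.from_quat([q[1],q[2],q[3],q[0]]).as_matrix()
K=np.array([[c["fx"],0,c["cx"]],[0,c["fy"],c["cy"]],[0,0,1.]]);Ti=np.linalg.inv(c["world_from_camera"])
im=c["img"][...,::-1].copy()
sc=5;x0,y0=285,220;im=cv2.resize(im[y0:y0+110,x0:x0+120],None,fx=sc,fy=sc,interpolation=2)
def pr(P,col):
    uv=cv2.projectPoints(np.array([P]),cv2.Rodrigues(Ti[:3,:3])[0],Ti[:3,3],K,c["D"])[0].ravel()
    cv2.circle(im,tuple(int(v) for v in ((uv-[x0,y0]+.5)*sc)),4,col,-1)
for sx in(-1,1):
  for a in(.0465,.064):
    for y in(-.0075,.0075): pr(s["tcp_pos"]+R@[sx*a,y,.186],(0,0,255))
cy,sy=np.cos(-.083),np.sin(-.083)
for x in(-.023,.023):
  for y in(-.031,.031): pr(np.array([.441+cy*x-sy*y,-.2905+sy*x+cy*y,.064]),(0,255,0))
cv2.imwrite("pics/p2.png",im)
E
```

```text
time_s: 3.3
tcp_pos: [0.4435, -0.2918, 0.3]
ee_rot: [0.002, 0.736, 0.677, -0.002]
ft_force: [-0.7, -0.6, 0.4]
opening: 0.999
t 3.3 tcp [ 0.4435 -0.2918  0.3   ] phi 1.4882 tilt [ 0.0009 -0.0058] F [-0.7 -0.6  0.4] M [-0.01  0.   -0.01] op 0.999 grasp [ 0.4437 -0.2928  0.133 ]
tool offset mm [ 2.3 -2.9 43. ] roll 0.0002
```

View pics/p2.png

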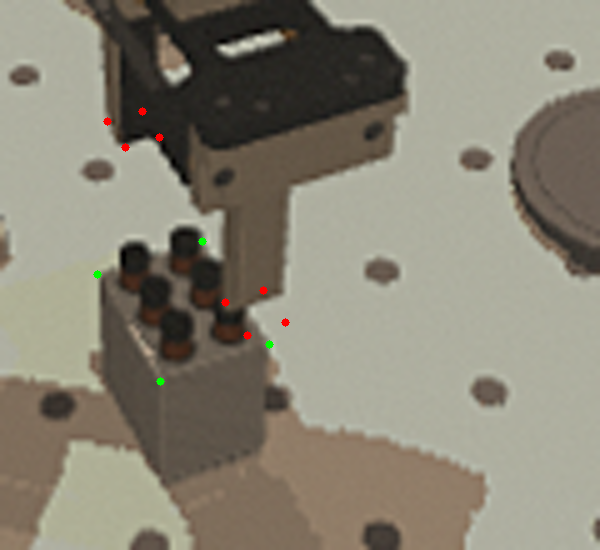

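```bash
python3 - <<'E'
from h import *
c=np.load("side2.npz");W=cloud(c)
for v in range(258,284,3):
    u=285+250//5; print(v,W[v,u-4].round(3),W[v,u].round(3),W[v,u+4].round(3))
for p in [(306,246),(308,246),(309,240),(307,243),(310,235)]: print(p,W[p[1],p[0]].round(3))
E
```

```text
258 [ 0.413 -0.375  0.205] [ 0.42  -0.376  0.203] [ 0.428 -0.375  0.199]
261 [ 0.43  -0.347  0.168] [ 0.433 -0.355  0.174] [ 0.441 -0.355  0.17 ]
264 [ 0.43  -0.347  0.162] [ 0.433 -0.354  0.166] [ 0.441 -0.354  0.162]
267 [ 0.43  -0.346  0.153] [ 0.434 -0.354  0.158] [ 0.442 -0.354  0.155]
270 [ 0.431 -0.346  0.146] [ 0.433 -0.355  0.152] [ 0.443 -0.353  0.146]
273 [ 0.43  -0.347  0.141] [ 0.435 -0.352  0.142] [ 0.442 -0.355  0.141]
276 [ 0.43  -0.347  0.132] [ 0.435 -0.352  0.134] [ 0.443 -0.353  0.132]
279 [ 0.43  -0.348  0.127] [ 0.435 -0.353  0.128] [ 0.442 -0.354  0.126]
282 [ 0.449 -0.315  0.08 ] [ 0.497 -0.253  0.001] [ 0.503 -0.259  0.002]
(306, 246) [ 0.496 -0.117  0.001]
(308, 246) [ 0.438 -0.245  0.121]
(309, 240) [ 0.44  -0.246  0.137]
(307, 243) [ 0.439 -0.237  0.123]
(310, 235) [ 0.442 -0.245  0.148]
```

```bash
python3 -m creep '{"offset":[[0.001,-0.001,0.01],[0.001,-0.001,0.015],[0,-0.001,0.015],[0,0,0.01],[0,0,0.005],[0,0,0]],"roll":[0,0,0,0,0,0]}'; python3 go.py .441 -.2905 .054 1.488
```

```text
time_s: 3.95
tcp_pos: [0.4401, -0.2897, 0.241]
ee_rot: [0.002, 0.736, 0.677, -0.002]
ft_force: [-0.1, 0.3, 0.4]
opening: 0.999
t 3.95 tcp [ 0.4401 -0.2897  0.241 ] phi 1.4873 tilt [ 0.0006 -0.0054] F [-0.1  0.3  0.4] M [ 0.05 -0.01  0.01] op 0.999 grasp [ 0.4402 -0.2906  0.074 ]
tool offset mm [ 0.3  0.8 20. ] roll -0.0007
```

```bash
python3 -m creep '{"offset":[[0,0.001,0.006],[0,0,0.006],[0,0,0.005],[0,0,0],[0,0,0]],"roll":[0,0,0,0,0]}'; python3 go.py .441 -.2905 .054 1.488
```

```text
time_s: 4.45
tcp_pos: [0.4417, -0.2903, 0.2235]
ee_rot: [0.003, 0.736, 0.677, -0.002]
ft_force: [0.3, -0.3, -0.2]
opening: 0.997
t 4.45 tcp [ 0.4417 -0.2903  0.2235] phi 1.4874 tilt [ 0.0022 -0.007 ] F [ 0.3 -0.3 -0.2] M [0.05 0.05 0.01] op 0.997 grasp [ 0.4421 -0.2915  0.0565]
tool offset mm [ 0.9 -1.2  2.5] roll -0.0006
```

```bash
python3 -m creep '{"offset":[[0,-0.001,0.002],[0,0,0],[0,0,0],[0,0,0],[0,0,0],[0,0,0],[0,0,0],[0,0,0]],"roll":[0,0,0,0,0,0,0,0]}' 1 30; python3 go.py .441 -.2905 .054 1.488
```

```text
time_s: 5.25
tcp_pos: [0.4408, -0.2902, 0.222]
ee_rot: [0.004, 0.736, 0.677, -0.001]
ft_force: [0.2, -0.2, -0.6]
opening: 0.666
t 5.25 tcp [ 0.4408 -0.2902  0.222 ] phi 1.4873 tilt [ 0.003  -0.0075] F [ 0.2 -0.2 -0.6] M [ 0.15 -0.03  0.03] op 0.666 grasp [ 0.4413 -0.2915  0.055 ]
tool offset mm [ 1.  -0.4  1. ] roll -0.0007
```

```bash
python3 -m creep '{"offset":[[0,0,-0.005],[0,0,-0.01],[0,0,-0.02],[0,0,-0.025],[0,0,-0.025],[0,0,-0.02],[0,0,-0.01],[0,0,-0.005]],"roll":[0,0,0,0,-0.05,-0.1,-0.1,-0.045]}'; python3 go.py .6743 .0465 .195 1.782
```

```text
time_s: 6.05
tcp_pos: [0.4387, -0.2877, 0.3465]
ee_rot: [-0.001, 0.624, 0.781, -0.002]
ft_force: [0.4, -0.3, -5.2]
opening: 0.664
t 6.05 tcp [ 0.4387 -0.2877  0.3465] phi 1.7934 tilt [-0.0045 -0.0009] F [ 0.4 -0.3 -5.2] M [0.07 0.01 0.01] op 0.664 grasp [ 0.4379 -0.2879  0.1795]
tool offset mm [273.9 304.3 -16.8] roll 0.0114
```

```bash
python3 -m creep '{"offset":[[0.01,0.011,-0.005],[0.02,0.022,-0.005],[0.028,0.031,-0.005],[0.028,0.031,-0.002],[0.028,0.031,0],[0.028,0.031,0],[0.028,0.031,0],[0.028,0.031,0],[0.025,0.028,0],[0.015,0.018,0],[0.008,0.009,0],[0.003,0.003,0],[0,0,0]],"roll":[0.006,0.005,0,0,0,0,0,0,0,0,0,0,0]}'; python3 go.py .6743 .0465 .195 1.782
```

```text
time_s: 7.35
tcp_pos: [0.6613, 0.0258, 0.3666]
ee_rot: [-0.002, 0.629, 0.777, -0.004]
ft_force: [-0.6, 0.3, -5.4]
opening: 0.664
t 7.35 tcp [0.6613 0.0258 0.3666] phi 1.7802 tilt [-0.009  -0.0037] F [-0.6  0.3 -5.4] M [ 0.04 -0.   -0.03] op 0.664 grasp [0.6598 0.0252 0.1996]
tool offset mm [17.8 18.7  4.4] roll -0.0018
```

```bash
python3 -m creep '{"offset":[[0.008,0.009,0],[0.006,0.007,0.002],[0.002,0.002,0.002],[0,0,0],[0,0,0]],"roll":[0,0,0,0,0]}'; python3 go.py .6743 .0465 .195 1.782
python3 - <<'E'
from rig import capture
import cv2,numpy as np
ims=[]
for n,(a,b,c,d) in dict(side=(90,230,250,410),top=(100,220,230,370)).items():
    c_=capture(n); np.savez(f"{n}3.npz",**c_); im=c_["img"][a:b,c:d,::-1]; ims.append(cv2.resize(im,(400,350),interpolation=2))
cv2.imwrite("pics/p3.png",np.hstack(ims))
E
```

```text
time_s: 7.85
tcp_pos: [0.6755, 0.0429, 0.3623]
ee_rot: [-0.003, 0.631, 0.776, -0.005]
ft_force: [-0.3, -0.3, -5.6]
opening: 0.664
t 7.85 tcp [0.6755 0.0429 0.3623] phi 1.7755 tilt [-0.0106 -0.0048] F [-0.3 -0.3 -5.6] M [ 0.07  0.03 -0.04] op 0.664 grasp [0.6737 0.0421 0.1953]
tool offset mm [4.2 1.5 0.3] roll -0.0065
```

View pics/p3.png

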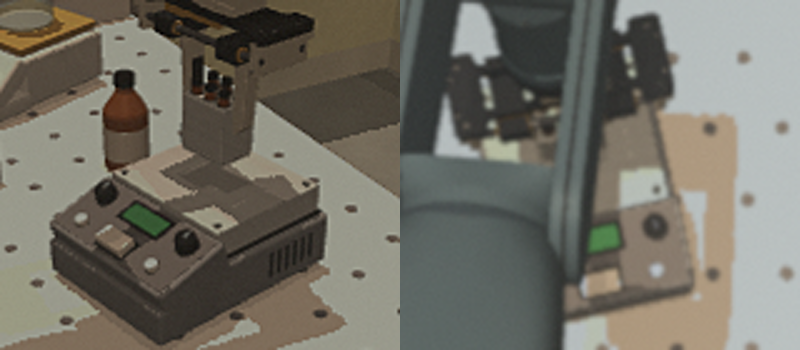

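```bash
python3 - <<'E'
from h import *
c=np.load("side3.npz");W=cloud(c)
g=np.array([.6737,.0421,.1953]);a=1.7755-np.pi/2
R=np.array([[np.cos(a),np.sin(a)],[-np.sin(a),np.cos(a)]])
L=(W[...,:2]-g[:2])@R.T; z=W[...,2]-g[2]
for lo,hi in((-.05,-.04),(-.04,-.03),(-.03,-.02),(-.02,-.01),(-.01,.005)):
    m=(z>lo)&(z<hi)&(abs(L[...,0])<.05)&(abs(L[...,1])<.06)
    f=m&(abs(L[...,0]+.023)<.006)&(abs(L[...,1])<.027)
    s=m&(abs(L[...,1]+.031)<.006)&(L[...,0]<.02)&(L[...,0]>-.018)
    print(lo,f.sum(),np.median(L[f][:,0]).round(4) if f.sum() else'', "y face",s.sum(),np.median(L[s][:,1]).round(4) if s.sum() else '')
    if f.sum()>20: print("   slope",np.polyfit(L[f][:,1],L[f][:,0],1).round(3))
E
python3 go.py
```

```text
-0.05 45 -0.0233 y face 35 -0.0299
   slope [-0.018 -0.023]
-0.04 43 -0.0231 y face 38 -0.0297
   slope [-0.002 -0.023]
-0.03 53 -0.0229 y face 30 -0.0295
   slope [ 0.011 -0.023]
-0.02 50 -0.0225 y face 18 -0.0309
   slope [ 0.006 -0.023]
-0.01 75 -0.0229 y face 26 -0.0301
   slope [ 0.004 -0.023]
t 7.95 tcp [0.6754 0.0429 0.3624] phi 1.7755 tilt [-0.0105 -0.0048] F [ 0.8 -1.2 -4.4] M [ 0.12 -0.01 -0.01] op 0.667 grasp [0.6737 0.0421 0.1954]
```

```bash
python3 -m creep '{"offset":[[0.003,0.001,0.004],[0.001,0.001,0.008],[0,0,0.008],[0,0,0.006],[0,0,0]],"roll":[-0.006,0,0,0,0]}'; python3 go.py .6747 .0467 .160 1.782
```

```text
time_s: 8.45
tcp_pos: [0.6759, 0.047, 0.3336]
ee_rot: [-0.003, 0.629, 0.778, -0.005]
ft_force: [-0.8, -0.4, -5.5]
opening: 0.665
t 8.45 tcp [0.6759 0.047  0.3336] phi 1.7815 tilt [-0.0116 -0.0048] F [-0.8 -0.4 -5.5] M [ 0.03  0.07 -0.01] op 0.665 grasp [0.6739 0.0462 0.1666]
tool offset mm [0.3 1.  6.6] roll -0.0005
```

```bash
python3 -m creep '{"offset":[[0,0.001,0.003],[0,0,0.003],[0,0,0.002],[0,0,0]],"roll":[0,0,0,0]}'; python3 go.py .6747 .0467 .155 1.782
python3 - <<'E'
from rig import capture
import cv2,numpy as np
c_=capture("side"); cv2.imwrite("pics/p4.png",cv2.resize(c_["img"][110:220,280:400,::-1],(600,550),interpolation=2))
E
```

```text
time_s: 8.85
tcp_pos: [0.6769, 0.0471, 0.3246]
ee_rot: [-0.003, 0.629, 0.777, -0.006]
ft_force: [-0.1, -0.6, -5.5]
opening: 0.664
t 8.85 tcp [0.6769 0.0471 0.3246] phi 1.7814 tilt [-0.0119 -0.0048] F [-0.1 -0.6 -5.5] M [ 0.06 -0.04 -0.01] op 0.664 grasp [0.6749 0.0463 0.1577]
tool offset mm [ 0.5 -0.1  2.7] roll -0.0006
```

View pics/p4.png

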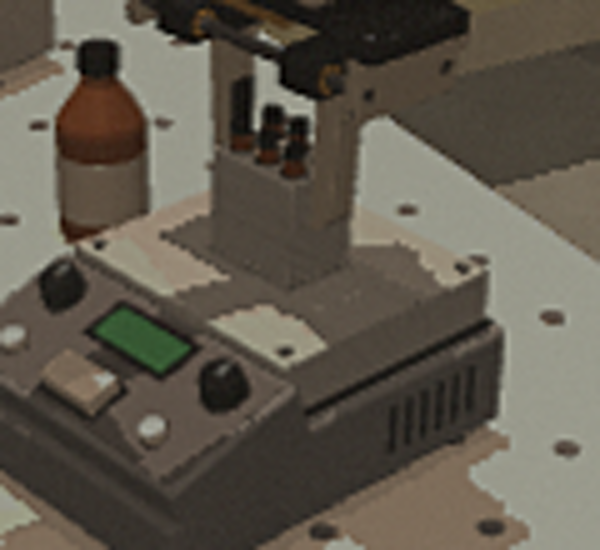

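The block's foot is just entering the mouth at about (280,280), with no contact force. I'll keep lowering.

```bash
python3 -m creep '{"offset":[[0,0,0.003],[0,0,0.003],[0,0,0]],"roll":[0,0,0]}'; python3 go.py .6747 .0467 .130 1.782
```

```text
time_s: 9.2
tcp_pos: [0.677, 0.047, 0.3191]
ee_rot: [-0.002, 0.629, 0.777, -0.005]
ft_force: [1.2, -0.6, -4.9]
opening: 0.666
t 9.2 tcp [0.677  0.047  0.3191] phi 1.7814 tilt [-0.0103 -0.0049] F [ 1.2 -0.6 -4.9] M [ 0.04  0.   -0.  ] op 0.666 grasp [0.6753 0.0462 0.1521]
tool offset mm [ 0.7 -0.3 22.1] roll -0.0006
```

```bash
python3 -m creep '{"offset":[[0,0,0.003],[0,0,0.003],[0,0,0]],"roll":[0,0,0]}'; python3 go.py .6747 .0467 .130 1.782
```

```text
time_s: 9.5
tcp_pos: [0.6769, 0.047, 0.3126]
ee_rot: [-0.002, 0.629, 0.778, -0.005]
ft_force: [0.6, 0.4, -6.1]
opening: 0.664
t 9.5 tcp [0.6769 0.047  0.3126] phi 1.7814 tilt [-0.0102 -0.005 ] F [ 0.6  0.4 -6.1] M [0.04 0.02 0.03] op 0.664 grasp [0.6752 0.0462 0.1456]
tool offset mm [ 0.7 -0.3 15.6] roll -0.0006
```

```bash
python3 -m creep '{"offset":[[0,0,0.003],[0,0,0.003],[0,0,0.002],[0,0,0]],"roll":[0,0,0,0]}'; python3 go.py .6747 .0467 .130 1.782
```

```text
time_s: 9.9
tcp_pos: [0.6768, 0.0469, 0.3037]
ee_rot: [-0.003, 0.629, 0.777, -0.005]
ft_force: [-0.3, -0.0, -5.3]
opening: 0.664
t 9.9 tcp [0.6768 0.0469 0.3037] phi 1.7814 tilt [-0.0105 -0.005 ] F [-0.3 -0.  -5.3] M [ 0.06  0.03 -0.03] op 0.664 grasp [0.6751 0.0461 0.1367]
tool offset mm [ 0.7 -0.2  6.7] roll -0.0006
```

```bash
python3 -m creep '{"offset":[[0,0,0.002],[0,0,0.002],[0,0,0.001],[0,0,0.001]],"roll":[0,0,0,0]}'; python3 go.py .6747 .0467 .130 1.782
```

```text
time_s: 10.3
tcp_pos: [0.6769, 0.0469, 0.2974]
ee_rot: [-0.002, 0.629, 0.777, -0.005]
ft_force: [-0.2, -0.3, -4.9]
opening: 0.665
t 10.3 tcp [0.6769 0.0469 0.2974] phi 1.7814 tilt [-0.01  -0.005] F [-0.2 -0.3 -4.9] M [ 0.08 -0.03 -0.01] op 0.665 grasp [0.6752 0.0461 0.1304]
tool offset mm [ 0.7 -0.4  0.4] roll -0.0006
```

```bash
python3 -m creep '{"offset":[[0,0,0.001],[0,0,0.001]],"roll":[0,0]}'; python3 go.py .6747 .0467 .130 1.782
```

```text
time_s: 10.5
tcp_pos: [0.6767, 0.0469, 0.2973]
ee_rot: [-0.002, 0.629, 0.778, -0.005]
ft_force: [-4.0, -0.3, 3.3]
opening: 0.665
t 10.5 tcp [0.6767 0.0469 0.2973] phi 1.7815 tilt [-0.009  -0.0053] F [-4.  -0.3  3.3] M [ 0.05  0.6  -0.02] op 0.665 grasp [0.6752 0.0461 0.1303]
tool offset mm [ 0.7 -0.4  0.3] roll -0.0005
```

Floor contact came at the expected height. I'll open slowly.

```bash
python3 -m creep '{"offset":[[0,0,0],[0,0,0],[0,0,0]],"roll":[0,0,0]}' 0.4 5; python3 go.py; python3 -m creep '{"offset":[[0,0,0],[0,0,0],[0,0,0],[0,0,0]],"roll":[0,0,0,0]}' 0; python3 go.py
python3 - <<'E'
from h import *
from rig import capture
c=capture("side"); np.savez("side5.npz",**c)
cv2.imwrite("pics/p5.png",cv2.resize(c["img"][100:220,270:400,::-1],(650,600),interpolation=2))
E
```

```text
time_s: 10.8
tcp_pos: [0.6768, 0.047, 0.2974]
ee_rot: [-0.001, 0.629, 0.778, -0.005]
ft_force: [-1.1, -0.2, -1.4]
opening: 0.664
t 10.8 tcp [0.6768 0.047  0.2974] phi 1.7815 tilt [-0.008  -0.0052] F [-1.1 -0.2 -1.4] M [0.17 0.23 0.05] op 0.664 grasp [0.6755 0.0461 0.1304]
time_s: 11.2
tcp_pos: [0.678, 0.0468, 0.2991]
ee_rot: [0.001, 0.629, 0.778, -0.003]
ft_force: [-1.2, -0.5, -0.0]
opening: 0.957
t 11.2 tcp [0.678  0.0468 0.2991] phi 1.7814 tilt [-0.0029 -0.0057] F [-1.2 -0.5 -0. ] M [0.01 0.04 0.01] op 0.957 grasp [0.6775 0.0458 0.1321]
```

View pics/p5.png

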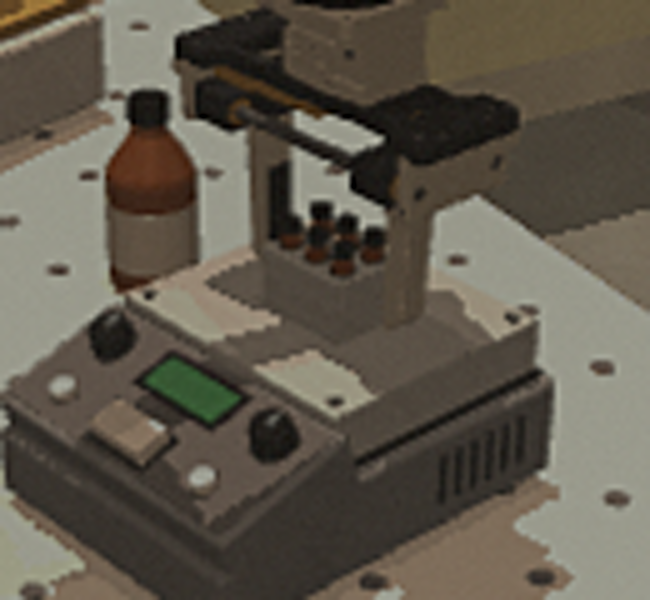

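The block stands in the well at about (330,290) with the fingers open. I'll raise the hand straight up.

```bash
python3 -m creep '{"offset":[[0,0,-0.005],[0,0,-0.01],[0,0,-0.02],[0,0,-0.025],[0,0,-0.015],[0,0,-0.005],[0,0,0]],"roll":[0,0,0,0,0,0,0]}'; python3 go.py .536 .017 .21 1.782
```

```text
time_s: 11.95
tcp_pos: [0.6782, 0.0473, 0.386]
ee_rot: [0.002, 0.629, 0.777, -0.002]
ft_force: [1.4, -0.3, 0.0]
opening: 0.998
t 11.95 tcp [0.6782 0.0473 0.386 ] phi 1.7814 tilt [-0.0005 -0.0059] F [ 1.4 -0.3  0. ] M [0.09 0.03 0.01] op 0.998 grasp [0.6781 0.0463 0.219 ]
tool offset mm [   1.1 -145.1    9.3] roll -0.0006
```

```bash
python3 -m creep '{"offset":[[0,-0.01,0],[0,-0.02,0],[0,-0.03,0],[0,-0.03,0],[0,-0.025,0],[0,-0.015,0],[0,-0.006,0],[0,0,0]],"roll":[0,0,0,0,0,0,0,0]}' 1 20; python3 go.py .5335 .0164 .14 1.782
```

```text
time_s: 12.75
tcp_pos: [0.5342, 0.018, 0.3784]
ee_rot: [-0.004, 0.629, 0.778, -0.006]
ft_force: [0.6, 0.4, 0.4]
opening: 0.361
t 12.75 tcp [0.5342 0.018  0.3784] phi 1.7817 tilt [-0.0144 -0.0043] F [0.6 0.4 0.4] M [ 0.06 -0.02  0.01] op 0.361 grasp [0.5318 0.0172 0.2114]
tool offset mm [-1.1  2.6 71.4] roll -0.0003
```

```bash
python3 -m creep '{"offset":[[0,0.001,0.01],[0,0.001,0.015],[0,0,0.015],[0,0,0.01],[0,0,0.005],[0,0,0]],"roll":[0,0,0,0,0,0]}'; python3 go.py .5335 .0164 .12 1.782
python3 - <<'E'
from h import *
from rig import capture
ims=[]
for n,(a,b,u,v) in dict(side=(100,240,250,400),top=(100,220,230,350)).items():
    c=capture(n); np.savez(f"{n}6.npz",**c); W=cloud(c); z=W[...,2]
    m=(np.hypot(W[...,0]-.6743,W[...,1]-.0465)<.03)&(z>.09)&(z<.12)
    print(n,m.sum(),np.median(z[m]) if m.any() else '', np.histogram(z[m],np.arange(.09,.121,.005))[0])
    m=(np.hypot(W[...,0]-.6743,W[...,1]-.0465)<.035)&(z>.12); print("caps",m.sum(),np.percentile(z[m],[50,80,95]) if m.any() else '')
    ims.append(cv2.resize(c["img"][a:b,u:v,::-1],(400,400),interpolation=2))
cv2.imwrite("pics/p6.png",np.hstack(ims))
E
```

```text
time_s: 13.35
tcp_pos: [0.5383, 0.0186, 0.3175]
ee_rot: [-0.005, 0.629, 0.778, -0.006]
ft_force: [-0.1, -1.1, 0.2]
opening: 0.004
t 13.35 tcp [0.5383 0.0186 0.3175] phi 1.7822 tilt [-0.0147 -0.0037] F [-0.1 -1.1  0.2] M [ 0.05 -0.01 -0.03] op 0.004 grasp [0.5358 0.0179 0.1506]
tool offset mm [-1.  -2.1 30.6] roll 0.0002
side 72 0.11032748223199734 [ 0  0 13 21 19 19]
caps 383 [0.13950641 0.15140846 0.15516912]
top 0  [0 0 0 0 0 0]
caps 0
```

View pics/p6.png

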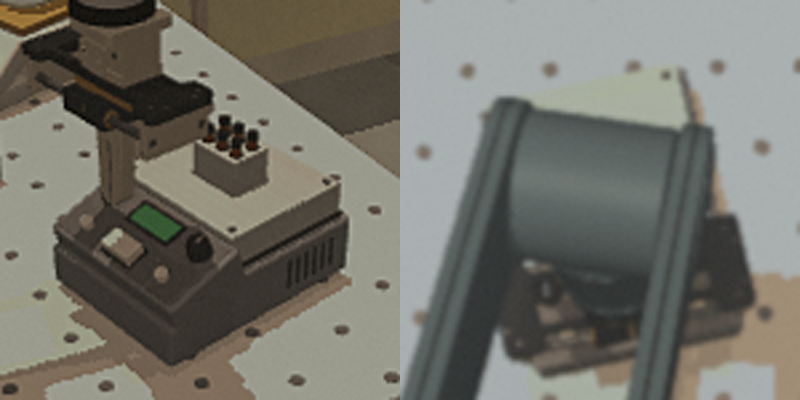

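```bash
python3 -m creep '{"offset":[[0,-0.002,0.008],[0,-0.001,0.01],[0,-0.001,0.008],[0,0,0.003],[0,0,0]],"roll":[0,0,0,0,0]}'; python3 go.py .5335 .0164 .11 1.782
python3 - <<'E'
from rig import capture
import cv2
c_=capture("side"); cv2.imwrite("pics/p7.png",cv2.resize(c_["img"][130:220,255:355,::-1],(660,594),interpolation=2))
E
```

```text
time_s: 13.95
tcp_pos: [0.5342, 0.0174, 0.2885]
ee_rot: [-0.003, 0.629, 0.778, -0.005]
ft_force: [0.1, 0.1, 0.7]
opening: 0.004
t 13.95 tcp [0.5342 0.0174 0.2885] phi 1.7821 tilt [-0.0102 -0.0045] F [0.1 0.1 0.7] M [0.05 0.   0.07] op 0.004 grasp [0.5325 0.0166 0.1215]
tool offset mm [-0.4  1.  11.5] roll 0.0001
```

View pics/p7.png

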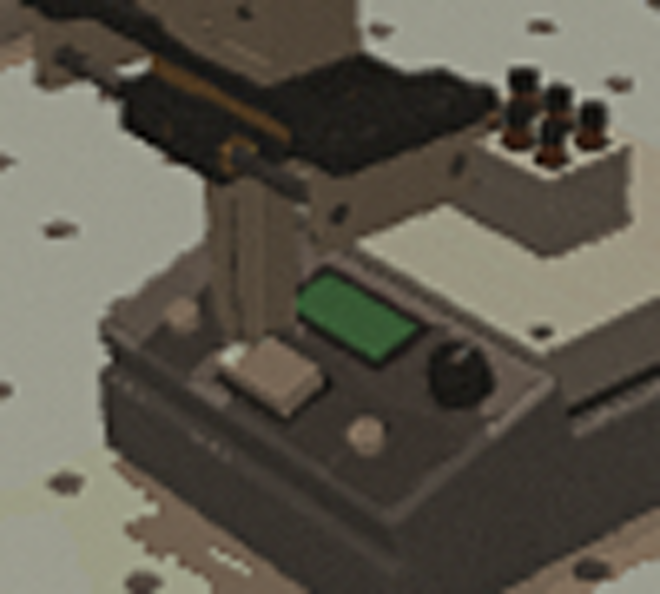

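```bash
python3 - <<'E'
from h import *
from rig import sensors,capture
from scipy.spatial.transform import Rotation as Rn
c=capture("side");s=sensors.get_obs();q=s["ee_rot"];R=Rn.from_quat([q[1],q[2],q[3],q[0]]).as_matrix()
K=np.array([[c["fx"],0,c["cx"]],[0,c["fy"],c["cy"]],[0,0,1.]]);Ti=np.linalg.inv(c["world_from_camera"])
im=cv2.resize(c["img"][130:220,255:355,::-1],(660,594),interpolation=2)
def pr(P,col):
    uv=cv2.projectPoints(np.array([P]),cv2.Rodrigues(Ti[:3,:3])[0],Ti[:3,3],K,c["D"])[0].ravel()
    cv2.circle(im,tuple(int(v) for v in ((uv-[255,130]+.5)*6.6)),4,col,-1)
for a in(-.0175,.0175):
    for y in(-.0075,.0075): pr(s["tcp_pos"]+R@[a,y,.186],(0,0,255))
a=.211;X=np.array([np.cos(a),np.sin(a),0]);Y=np.array([-np.sin(a),np.cos(a),0]);Z=np.array([0,0,1.])
w=np.array([.6743,.0465,0]);k=w-.141*X+.089*Z;U=X*np.cos(.314)+Z*np.sin(.314)
for i in(-.011,.011):
    for j in(-.02,.02): pr(k+i*U+j*Y,(0,255,0))
cv2.imwrite("pics/p8.png",im)
W=cloud(c);L=W-k; lx=L@X;ly=L@Y
m=(abs(ly+.045)<.04)&(abs(L@(U*0+np.array([-np.sin(.314)*np.cos(a),-np.sin(.314)*np.sin(a),np.cos(.314)])))<.003)&(abs(L@U)<.03)
print("key top px",m.sum(),"ly",np.percentile(ly[m],[2,98]),"u",np.percentile((L@U)[m],[2,98]))
f=(W[...,2]>.105)&(W[...,2]<.135)&(abs(lx)<.03)&(abs(ly)<.05);print("finger",f.sum(),np.percentile(lx[f],[2,50,98]),np.percentile(ly[f],[2,50,98]),np.percentile(W[f][:,2],1))
E
```

```text
key top px 40 ly [-0.06138805 -0.00541576] u [-0.00922693  0.00911449]
finger 116 [-0.01461822 -0.01192917  0.00343917] [-0.01526596 -0.00771535  0.01515011] 0.10606482926883282
```

View pics/p8.png

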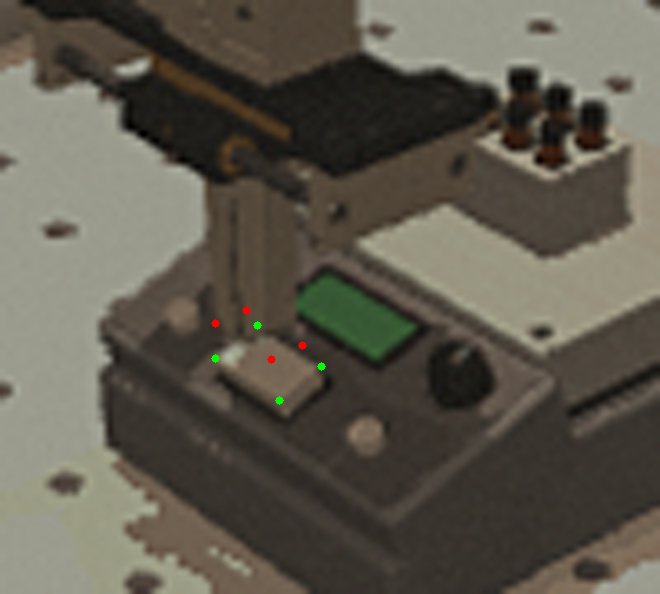

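```bash
python3 -m creep '{"offset":[[0,0,0.003],[0,0,0.003],[0,0,0.002],[0,0,0]],"roll":[0,0,0,0]}'; python3 go.py .5335 .0164 .105 1.782
```

```text
time_s: 14.45
tcp_pos: [0.5348, 0.0173, 0.2812]
ee_rot: [-0.001, 0.629, 0.778, -0.004]
ft_force: [0.5, -0.8, -0.6]
opening: 0.003
t 14.45 tcp [0.5348 0.0173 0.2812] phi 1.7822 tilt [-0.0075 -0.005 ] F [ 0.5 -0.8 -0.6] M [0.07 0.01 0.01] op 0.003 grasp [0.5335 0.0164 0.1143]
tool offset mm [-0.   0.   9.3] roll 0.0002
```

```bash
python3 -m creep '{"offset":[[0,0,0.001],[0,0,0.001],[0,0,0.001]],"roll":[0,0,0]}'; python3 go.py .5335 .0164 .105 1.782
```

```text
time_s: 14.75
tcp_pos: [0.5349, 0.0173, 0.2783]
ee_rot: [-0.001, 0.629, 0.778, -0.004]
ft_force: [0.2, -0.6, -0.4]
opening: 0.002
t 14.75 tcp [0.5349 0.0173 0.2783] phi 1.7823 tilt [-0.007  -0.0051] F [ 0.2 -0.6 -0.4] M [ 0.1  -0.02 -0.06] op 0.002 grasp [0.5337 0.0164 0.1113]
tool offset mm [ 0.  -0.2  6.3] roll 0.0003
```

```bash
python3 -m creep '{"offset":[[0,0,0.001],[0,0,0.001]],"roll":[0,0]}'; python3 go.py
```

```text
time_s: 14.95
tcp_pos: [0.535, 0.0173, 0.2763]
ee_rot: [-0.001, 0.629, 0.778, -0.004]
ft_force: [0.3, -0.1, 1.8]
opening: 0.008
t 14.95 tcp [0.535  0.0173 0.2763] phi 1.7822 tilt [-0.0064 -0.0051] F [ 0.3 -0.1  1.8] M [ 0.12 -0.05 -0.01] op 0.008 grasp [0.5339 0.0164 0.1093]
```

```bash
python3 -m creep '{"offset":[[0,0,0.001],[0,0,0.001]],"roll":[0,0]}'; python3 go.py
```

```text
time_s: 15.15
tcp_pos: [0.5352, 0.0173, 0.2748]
ee_rot: [-0.0, 0.629, 0.778, -0.004]
ft_force: [-1.0, 0.7, 4.2]
opening: 0.005
t 15.15 tcp [0.5352 0.0173 0.2748] phi 1.7823 tilt [-0.0052 -0.005 ] F [-1.   0.7  4.2] M [ 0.15  0.05 -0.01] op 0.005 grasp [0.5344 0.0165 0.1078]
```

Contact came at grasp z ≈ 0.1095, as predicted. I'll press along the key's axis.

```bash
python3 -m creep '{"offset":[[0,0.0003,0.001],[0,0.0003,0.001],[0,0.0003,0.001]],"roll":[0,0,0]}'; python3 go.py
```

```text
time_s: 15.45
tcp_pos: [0.5361, 0.0175, 0.2723]
ee_rot: [-0.0, 0.628, 0.778, -0.004]
ft_force: [-1.4, 0.7, 5.6]
opening: 0.003
t 15.45 tcp [0.5361 0.0175 0.2723] phi 1.7824 tilt [-0.0049 -0.0052] F [-1.4  0.7  5.6] M [ 0.2   0.29 -0.03] op 0.003 grasp [0.5352 0.0167 0.1053]
```

```bash
python3 -m creep '{"offset":[[0,0.0003,0.001],[0,0.0003,0.001]],"roll":[0,0]}'; python3 go.py
```

```text
time_s: 15.65
tcp_pos: [0.5366, 0.0177, 0.2706]
ee_rot: [-0.0, 0.628, 0.778, -0.004]
ft_force: [-2.1, 0.1, 5.8]
opening: 0.002
t 15.65 tcp [0.5366 0.0177 0.2706] phi 1.7824 tilt [-0.0049 -0.0053] F [-2.1  0.1  5.8] M [ 0.15  0.37 -0.  ] op 0.002 grasp [0.5358 0.0168 0.1037]
```

```bash
python3 -m creep '{"offset":[[0,0.0003,0.001],[0,0.0003,0.001]],"roll":[0,0]}'; python3 go.py
```

```text
time_s: 15.85
tcp_pos: [0.5368, 0.0178, 0.2703]
ee_rot: [-0.0, 0.628, 0.778, -0.004]
ft_force: [-5.4, 0.2, 15.1]
opening: 0.007
t 15.85 tcp [0.5368 0.0178 0.2703] phi 1.7827 tilt [-0.0054 -0.0058] F [-5.4  0.2 15.1] M [0.12 1.   0.01] op 0.007 grasp [0.5359 0.0168 0.1033]
```

```bash
python3 -m creep '{"offset":[[0,0.0003,0.001]],"roll":[0]}'; python3 go.py
```

```text
time_s: 15.95
tcp_pos: [0.5369, 0.0178, 0.2704]
ee_rot: [-0.0, 0.628, 0.778, -0.004]
ft_force: [-6.1, -0.6, 13.0]
opening: 0.004
t 15.95 tcp [0.5369 0.0178 0.2704] phi 1.783 tilt [-0.0055 -0.0062] F [-6.1 -0.6 13. ] M [ 0.07  0.85 -0.  ] op 0.004 grasp [0.5359 0.0168 0.1034]
```

```bash
python3 -m creep '{"offset":[[0,0.0003,0.001]],"roll":[0]}'; python3 go.py
```

```text
time_s: 16.05
tcp_pos: [0.5369, 0.0179, 0.2704]
ee_rot: [-0.0, 0.628, 0.778, -0.004]
ft_force: [-4.3, 1.0, 12.7]
opening: 0.005
t 16.05 tcp [0.5369 0.0179 0.2704] phi 1.7832 tilt [-0.0057 -0.0065] F [-4.3  1.  12.7] M [ 0.12  0.85 -0.06] op 0.005 grasp [0.5359 0.0168 0.1034]
```

Key bottomed at about 5.9 mm of vertical travel, with a steady ~13 N. Now I'll hold.

```bash
python3 -m creep '{"offset":[[0,0.0003,0.0012],[0,0.0003,0.0012],[0,0.0003,0.0012],[0,0.0003,0.0012],[0,0.0003,0.0012],[0,0.0003,0.0012],[0,0.0003,0.0012],[0,0.0003,0.0012],[0,0.0003,0.0012],[0,0.0003,0.0012]],"roll":[0,0,0,0,0,0,0,0,0,0]}'; python3 go.py
python3 - <<'E'
from rig import capture
import cv2
c_=capture("side"); cv2.imwrite("pics/p9.png",cv2.resize(c_["img"][120:220,250:370,::-1],(720,600),interpolation=2))
E
```

```text
time_s: 17.05
tcp_pos: [0.537, 0.0186, 0.2703]
ee_rot: [0.001, 0.627, 0.779, -0.006]
ft_force: [-6.1, 0.8, 14.7]
opening: 0.002
t 17.05 tcp [0.537  0.0186 0.2703] phi 1.7855 tilt [-0.0062 -0.0101] F [-6.1  0.8 14.7] M [ 0.14  0.86 -0.05] op 0.002 grasp [0.5359 0.0169 0.1033]
```

View pics/p9.png

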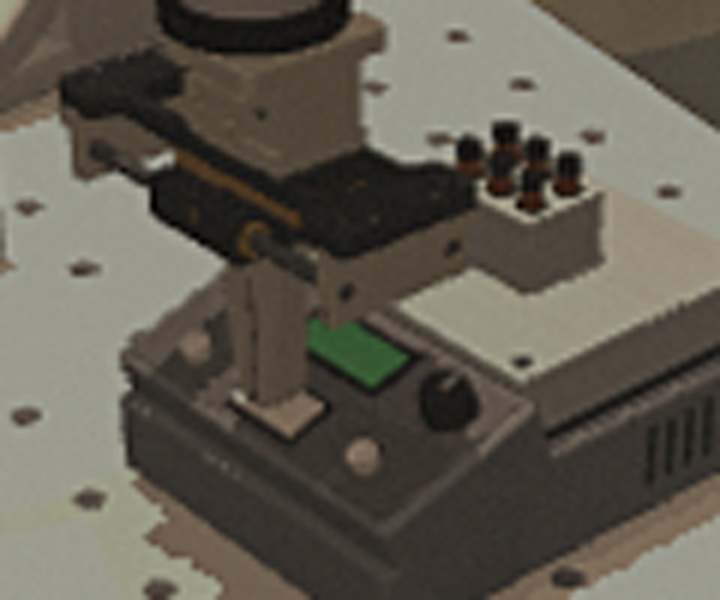

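The fingertips are on the depressed key at about (280,405). The round keys at (195,348) and (362,457) are clear. I'll keep holding.

```bash
python3 -m creep '{"offset":[[0,0.0003,0.0012],[0,0.0003,0.0012],[0,0.0003,0.0012],[0,0.0003,0.0012],[0,0.0003,0.0012],[0,0.0003,0.0012],[0,0.0003,0.0012],[0,0.0003,0.0012],[0,0.0003,0.0012],[0,0.0003,0.0012],[0,0.0003,0.0012],[0,0.0003,0.0012],[0,0.0003,0.0012],[0,0.0003,0.0012],[0,0.0003,0.0012]],"roll":[0,0,0,0,0,0,0,0,0,0,0,0,0,0,0]}'; python3 go.py
```

```text
time_s: 18.6
tcp_pos: [0.537, 0.0195, 0.2703]
ee_rot: [0.002, 0.626, 0.78, -0.008]
ft_force: [-5.6, 0.8, 14.4]
opening: 0.007
t 18.6 tcp [0.537  0.0195 0.2703] phi 1.7887 tilt [-0.0065 -0.0155] F [-5.6  0.8 14.4] M [0.2  0.88 0.01] op 0.007 grasp [0.536  0.0169 0.1034]
```

```bash
python3 -m creep '{"offset":[[0,0.0003,0.0012],[0,0.0003,0.0012],[0,0.0003,0.0012],[0,0.0003,0.0012],[0,0.0003,0.0012],[0,0.0003,0.0012],[0,0.0003,0.0012],[0,0.0003,0.0012],[0,0.0003,0.0012],[0,0.0003,0.0012],[0,0.0003,0.0012],[0,0.0003,0.0012],[0,0.0003,0.0012],[0,0.0003,0.0012],[0,0.0003,0.0012]],"roll":[0,0,0,0,0,0,0,0,0,0,0,0,0,0,0]}'; python3 go.py
python3 - <<'E'
from h import *
from rig import capture
c=capture("side"); W=cloud(c); z=W[...,2]
m=(np.hypot(W[...,0]-.6743,W[...,1]-.0465)<.035)&(z>.13); print("caps",m.sum(),np.percentile(z[m],[30,95]))
cv2.imwrite("pics/p10.png",c["img"][...,::-1])
E
python3 go.py
```

```text
time_s: 20.1
tcp_pos: [0.5371, 0.0205, 0.2703]
ee_rot: [0.004, 0.625, 0.781, -0.01]
ft_force: [-5.5, 0.8, 14.3]
opening: 0.008
t 20.1 tcp [0.5371 0.0205 0.2703] phi 1.7919 tilt [-0.0069 -0.0208] F [-5.5  0.8 14.3] M [ 0.16  0.91 -0.05] op 0.008 grasp [0.536  0.017  0.1033]
caps 284 [0.1392946  0.15514428]
t 20.15 tcp [0.5371 0.0205 0.2703] phi 1.792 tilt [-0.0069 -0.0208] F [-4.7 -0.5 13.4] M [ 0.14  0.9  -0.04] op 0.006 grasp [0.536  0.0171 0.1034]
```

View pics/p10.png

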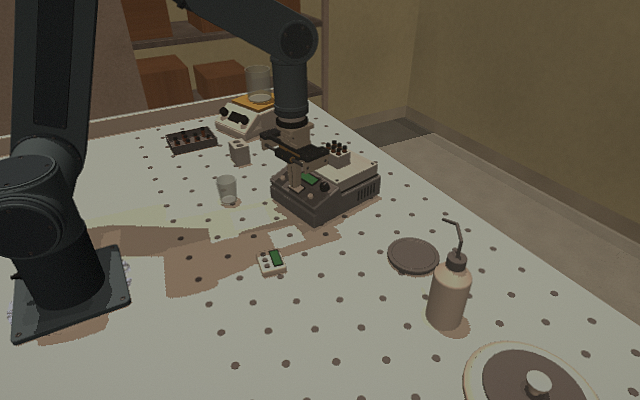

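The key has been held in for over 4 s (from 15.85 s to 20.15 s) at 13–15 N. The block is home, and everything else stands where it was. I'll hand it in.

```bash
python3 -c "
from rig import ctrl; print(ctrl.close_job())"; python3 go.py
```

```text
the job is handed in; nothing more can be done
None
the job is handed in; nothing more can be done
```

I lifted the vial block, lowered it upright into the well until it touched the floor, let go of it and raised the hand clear. I then pressed the wide key all the way in along its axis and held it from about 15.9 s until I handed the job in at 20.2 s.

- **Block:** the last depth check put its top at 0.139 m and the caps at 0.155 m, which is what a block fully home should read.
- **Key:** the fingertips travelled about 5.9 mm down after contact, then stopped moving while the force rose to a steady 13–15 N vertical and about 5 N sideways. The arm was still pushing at hand-in.
- **Everything else:** in the last side pictures the bystanders looked unmoved and the fingers were clear of the round keys. I checked those by eye only, not by measurement.
- **Disagreements:** the side camera showed the fingertips 6–8 mm higher than the stated 186 mm, although key contact came at the height I expected from that figure. The tool had also tilted about 1.2° by the end of the hold, while the fingertips stayed in place.

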